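Close up the border in the printing board

TASK

On the grey printing board a wooden border stamp is screwed down in the middle. Take the loose border stamp of the same oblong shape, which stands some way off beside it, and butt it end to end flush against the fixed one, in line with it, so that the diamond border runs on without a gap. Leave it standing flat on the board, pattern up, and leave the square stamp on the other side where it is.

Things in the scene. Friction and masses are not known exactly. Their poses are not given: they have to be found in the camera images.
- fixed_block: Oblong wooden stamp block, 50 (x) by 90 (y) by 32 mm high, screwed to the middle of a fixed grey board 190 (x) by 460 (y) mm, 12 mm thick. Origin: centre of its underside, on the board's top; z up. The row runs along its y; free ends at y = -45, +45 mm. Diamond relief on top, 3 mm. Steel clips reach x = -41, +41 mm; a pencil and an eraser lie near x = +80, -75 mm, within 85 mm of y = 0.
- border_block: The loose block to move: same size and diamond top as the fixed one, 50 (x) by 90 (y) by 32 mm high plus 3 mm relief, 0.1 kg. Origin: centre of its underside; z up. Stands on the board off the +y or -y end of the fixed block, turned up to 20 degrees. Either end may meet the neighbour; flush, the centres are 90 mm apart. It slides, or is gripped across its 50 mm width.
- square_block: Bystander, not to be moved: loose square wooden stamp block, 64 by 64 by 32 mm high, with a round sun relief 3 mm high, standing on the board off the other end of the fixed block. Origin: centre of its underside; z up.
There are look-alikes about, which are no part of the job. Leave any turquoise look-alike of the border_block alone.

How it is judged:
By the outcome, as a careful person would: the job done as asked, in the order asked, and still so for the second after the job is handed in, with the robot touching nothing.
It also fails if it takes over 37 s, if anything falls off the work surface, if the arm or the gripper's body presses on something with over 40 N, if the wrist force passes 120 N, or if a joint passes its speed limit or range.

ROBOT

A 7-joint arm with a two-finger parallel gripper is mounted at the origin on the work surface. World frame = base frame: x ahead of the robot, y to its left, z up, the work surface at z = 0. Lengths are in m, angles in degrees, forces in N, time in s.
With the tool pointing down it reaches from about 0.425 to 0.875 m from the base axis. Payload 4.7 kg.
Tool frame: the origin (TCP) lies between the finger pads; the fingertips stand 25 mm ahead of it and the grasp point (between the pads) lies 6 mm ahead of it (env.tip_reach is the distance from the TCP to the fingertips, in m); z points along the fingers, y is the direction in which the jaws open and shut (so a half turn about z gives the same grasp; the last joint's range is limited). The gripper opens to 87 mm and grips with 3 to 60 N. Pads are 19 mm wide; open, the fingers measure 117 mm over their backs; the gripper's body (75 mm by 190 mm) begins 51 mm behind the grasp point.
Start: joints at [70.078, 18.392, -4.016, 83.108, 1.295, 78.541, -3.26], TCP at [0.23, -0.608, 0.248] pointing down, gripper open.
Joint ranges: [-163.93, 163.93], [-17.29, 119.83], [-79.2, 71.16], [3.27, 140.29], [-89.18, 269.18], [5.43, 117.66], [-154.24, 154.24]. Speed limits (degrees/s): [147.25, 147.25, 180, 180, 180, 180, 180].

INTERFACE

Orientations are given as [roll, pitch, yaw] about the fixed x, y, z axes, in that order (R = Rz(yaw) Ry(pitch) Rx(roll)).
In Python, from cell import env, viewer, job gives the robot as it stands.
- The arm moves only by the tool move_arm, never from a script. Its argument "steps" is a list of rows, each a list of 7 numbers: the finger opening in cm, from 0 to 8.7, then the shift along the tool's x, y, z in cm, then the turn, a rotation vector about the tool's x, y, z in rad. In form: [[fingers, tx, ty, tz, wx, wy, wz], ...]. A call has 1 to 5 rows; each row shifts and turns the commanded pose from where the row before left it, along the tool's axes as they then stand; what a row does not reach is not made up. A row lasts 1/12 s, in which the tool goes at most 41.7 mm and 7.16 degrees, less where a joint would pass 70% of its speed; a pose out of reach is approached as far as the arm can. A call is refused whole if a number of a shift passes 4.17 or a number of a turn 0.125, either way. A call with a gripper value outside its range is refused whole. The fingers move at their own pace and stop on an object; "force" is the grip in N (left out, the last holds). Time passes only in rows, so rows that do not move let the fingers close. It gives the time, the measured TCP pose, the force and the opening at its end, in the units of the state.
- env.get_obs(): the state, without advancing time (a new reading comes with each control period).
- viewer.read_camera(name): name is "scene" or "top"; returns a dict with "img" (420x560x3 uint8, red, green, blue), "vfov" (degrees; the focal length in pixels is half the picture's height over the tangent of half this angle, whatever the lens; pixels are square), "cx", "cy" (the principal point, pixels), "extrinsics" (4x4, takes a point from world to camera coordinates). Camera axes: x right, y down, z forward; pixel columns grow to the right and rows downward; lengths in m; the calibration is good to about 2 mm. A picture is of the moment at which its call begins. There is no depth.
- job.sign_off(): hands the job in, once; it reports no verdict.
The state is a dict: "time_s": time; "qpos": joint angles; "joint_velocities": joint speeds; "effort": joint torques, N m; "tool_pos": TCP position; "tool_rot": TCP orientation; "force": force on the tool from outside, world axes, zero at the start; "wrist_torque": the same for the moment, N m; "grip_width": finger opening in m.
Only numpy, scipy, OpenCV 4.12 (cv2) and the standard library are available. Lean on these libraries where they do the work, as an engineer would, in place of code of your own. Each camera call takes 0.05 s, during which the arm holds its last target.

## Working session

There is one attempt and no reset: what is moved stays moved. The work goes in short steps, Python scripts to look and compute and a tool call to move; the robot and the scene stay as the last step left them, time stands still between calls to the robot, and variables do not carry over. Pictures are saved under pics/ and viewed, and the job is handed in when it is done.

Besides the shell and the picture viewer there is one more tool, called after "Call:" by a JSON object that holds its "api" and its "payload". move_arm: Moves the arm, as the interface text tells. Its arguments: {"type":"object","properties":{"steps":{"type":"array"},"force":{"type":"number"}},"required":["steps"]}

```bash
mkdir -p pics; ls
python3 - <<'E'
from cell import env,viewer,job
import cv2,numpy as np
np.set_printoptions(precision=4,suppress=True)
for n in("scene","top"):
    c=viewer.read_camera(n);cv2.imwrite(f"pics/{n}0.png",c["img"][:,:,::-1]);print(n,c["vfov"],c["cx"],c["cy"],c["extrinsics"])
print(env.get_obs(),env.tip_reach)
E
```

```text
pics
scene 51.21601020588462 290.3572180492782 206.1420602441955 [[-0.8111  0.585  -0.0015  0.4599]
 [ 0.4334  0.5992 -0.6731 -0.0676]
 [-0.3928 -0.5466 -0.7395  1.156 ]
 [ 0.      0.      0.      1.    ]]
top 45.211378088428106 277.4464816390671 202.57369937145077 [[ 0.0287 -0.9992 -0.028  -0.1629]
 [-0.9984 -0.0273 -0.049   0.4409]
 [ 0.0482  0.0294 -0.9984  1.3407]
 [ 0.      0.      0.      1.    ]]
{'time_s': 0.1, 'qpos': array([70.0791, 18.435 , -4.0137, 83.1676,  1.2945, 78.5402, -3.2616]), 'joint_velocities': array([ 0.0301, -0.1424,  0.0398, -0.1822,  0.0377, -0.0376,  0.1253]), 'effort': array([ -0.0002, -49.2573,  -0.4058, -31.3398,  -0.0642,   0.0396,
         0.    ]), 'tool_pos': array([ 0.2298, -0.6075,  0.2466]), 'tool_rot': array([-179.9024,    0.0055,   20.7271]), 'force': array([-0.4696,  0.0536,  0.3968]), 'wrist_torque': array([ 0.0111, -0.0333,  0.0564]), 'grip_width': 0.08661939515459299} 0.025
```

View pics/scene0.png

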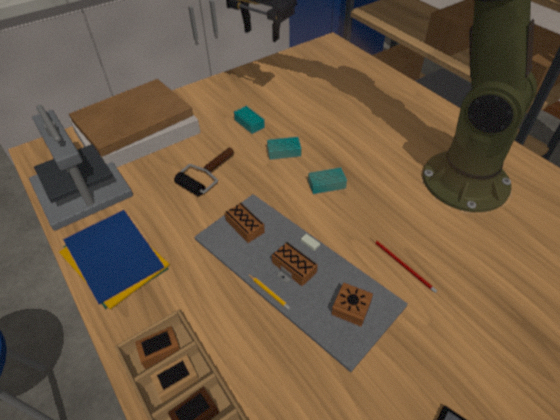

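View pics/top0.png

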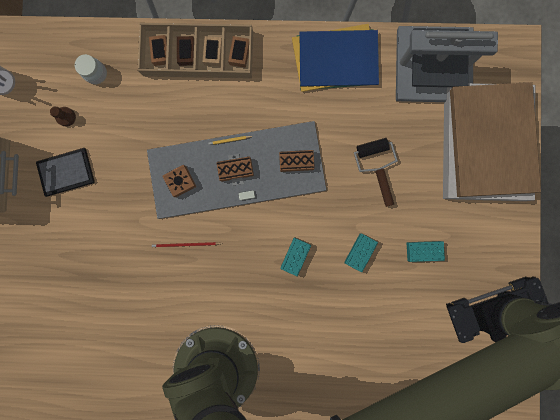

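The top view shows these candidates:
- A brown diamond block at (297,161), standing loose.
- A diamond block at (236,169), screwed down with clips.
- The square sun stamp at (179,180).
- Turquoise look-alikes at (297,256), (361,252) and (427,251).
- Tray stamps at about (200,50).

By the description, the target is (297,161). I'll check it in a crop.

```bash
cat > h.py <<'E'
from cell import env,viewer,job
import cv2,numpy as np
np.set_printoptions(precision=4,suppress=True)
def cam(n):
    c=viewer.read_camera(n);c["f"]=c["img"].shape[0]/2/np.tan(np.radians(c["vfov"]/2));return c
def ray(c,uv,z):
    uv=np.atleast_2d(uv);E=c["extrinsics"];R,t=E[:3,:3],E[:3,3];o=-R.T@t
    d=np.c_[(uv[:,0]-c["cx"])/c["f"],(uv[:,1]-c["cy"])/c["f"],np.ones(len(uv))]@R
    return o+d*((z-o[2])/d[:,2])[:,None]
def proj(c,P):
    P=np.atleast_2d(P);E=c["extrinsics"];p=P@E[:3,:3].T+E[:3,3]
    return np.c_[c["cx"]+c["f"]*p[:,0]/p[:,2],c["cy"]+c["f"]*p[:,1]/p[:,2]]
E
python3 - <<'E'
from h import *
t=cam("top");s=cam("scene")
a=cv2.resize(t["img"][110:225,140:335],None,fx=4,fy=4,interpolation=cv2.INTER_CUBIC)
b=cv2.resize(s["img"][190:330,195:385],None,fx=4,fy=4,interpolation=cv2.INTER_CUBIC)
cv2.imwrite("pics/ct.png",a[:,:,::-1]);cv2.imwrite("pics/cs.png",b[:,:,::-1])
# board
hsv=cv2.cvtColor(t["img"],cv2.COLOR_RGB2HSV);print(hsv[145,200],hsv[158,297],hsv[152,297],hsv[190,250])
E
```

```text
[110   8 100] [ 12 128 128] [150   9  29] [90  9 87]
```

View pics/ct.png

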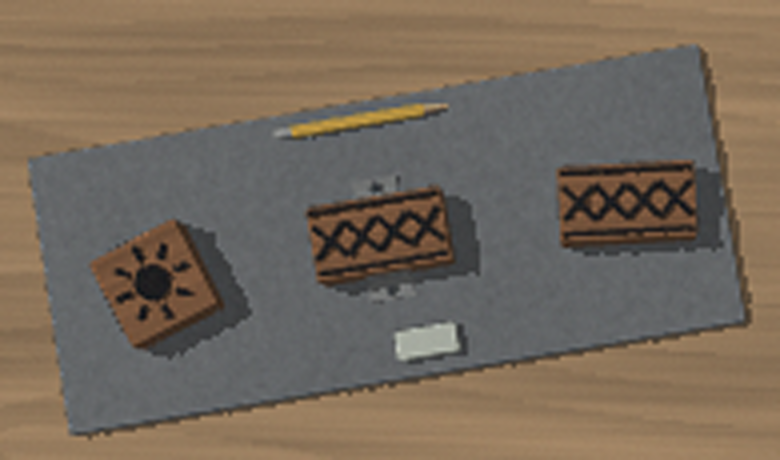

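View pics/cs.png

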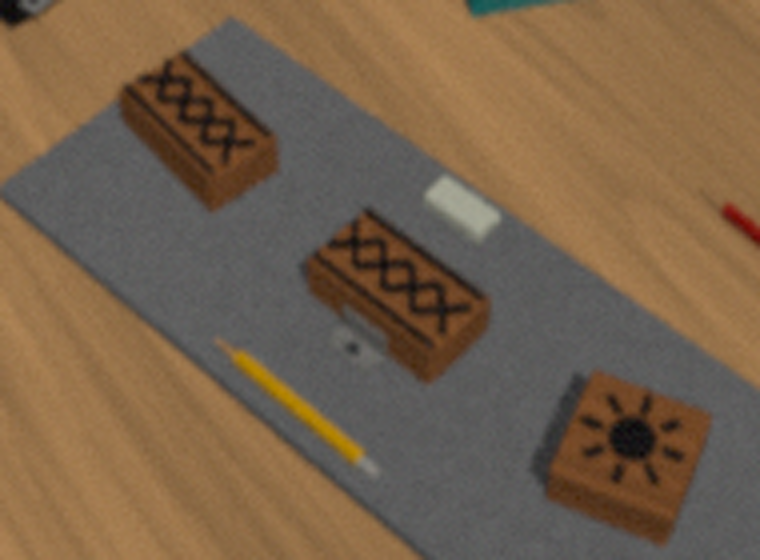

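The crops confirm it: the loose diamond block is at crop (625,203), the fixed one with clips at (380,235), and the sun square at (155,283). Next I'll measure them.

```bash
cat > m.py <<'E'
from h import *
def board(c):
    h=cv2.cvtColor(c["img"],cv2.COLOR_RGB2HSV)
    m=((h[...,1]<45)&(h[...,2]>60)&(h[...,2]<130)).astype(np.uint8)*255
    roi=np.zeros_like(m);roi[115:225,140:335]=255
    m=cv2.morphologyEx(m&roi,cv2.MORPH_OPEN,np.ones((3,3)))
    cs=cv2.findContours(m,cv2.RETR_EXTERNAL,cv2.CHAIN_APPROX_NONE)[0]
    k=max(cs,key=cv2.contourArea)[:,0].astype(float)
    P=ray(c,k,.012)[:,:2]
    return cv2.minAreaRect((P*1000).astype(np.float32))
def blocks(c,vmin,roi,z=.044):
    u0,v0,u1,v1=roi
    h=cv2.cvtColor(c["img"],cv2.COLOR_RGB2HSV)
    m=((h[...,1]>90)&((h[...,0]<16))&(h[...,2]>vmin)).astype(np.uint8)*255
    r=np.zeros_like(m);r[v0:v1,u0:u1]=255;m&=r
    m=cv2.morphologyEx(m,cv2.MORPH_CLOSE,np.ones((5,5)))
    k=max(cv2.findContours(m,cv2.RETR_EXTERNAL,cv2.CHAIN_APPROX_NONE)[0],key=cv2.contourArea)[:,0].astype(float)
    P=ray(c,k,z)[:,:2]
    return cv2.minAreaRect((P*1000).astype(np.float32)),m
E
python3 - <<'E'
from m import *
t=cam("top");s=cam("scene")
h=cv2.cvtColor(t["img"],cv2.COLOR_RGB2HSV)
print("camx",-t["extrinsics"][:3,:3].T@t["extrinsics"][:3,3])
for u in(290,296,302): print(u,[tuple(int(a) for a in h[v,u]) for v in range(147,177)])
print("board",board(t))
for vm in (60,80,100,110):
  for n,r in dict(loose=(272,145,322,178),fixed=(212,150,262,186),sq=(160,160,200,202)).items(): print(vm,n,blocks(t,vm,r)[0])
E
```

```text
camx [ 0.3802 -0.1901  1.3556]
290 [(100, 15, 104), (100, 8, 100), (98, 10, 101), (101, 19, 107), (12, 117, 113), (12, 87, 50), (13, 100, 64), (13, 126, 125), (12, 126, 119), (12, 121, 97), (8, 55, 37), (103, 88, 26), (13, 115, 106), (13, 126, 115), (13, 117, 98), (165, 32, 32), (126, 44, 29), (11, 95, 51), (13, 129, 113), (12, 126, 117), (12, 94, 73), (0, 30, 34), (12, 125, 114), (11, 132, 62), (13, 56, 64), (120, 12, 64), (100, 15, 105), (98, 10, 107), (102, 12, 106), (102, 13, 102)]
296 [(110, 7, 106), (96, 12, 106), (102, 13, 100), (105, 6, 87), (12, 113, 90), (0, 18, 28), (13, 118, 93), (12, 126, 127), (13, 118, 97), (173, 29, 35), (12, 92, 61), (13, 128, 132), (12, 126, 128), (13, 124, 113), (12, 129, 125), (12, 109, 82), (135, 16, 31), (9, 57, 45), (12, 120, 113), (12, 123, 120), (173, 28, 36), (11, 79, 45), (13, 122, 88), (12, 125, 61), (100, 12, 65), (105, 8, 66), (113, 10, 106), (108, 12, 104), (90, 10, 102), (102, 13, 102)]
302 [(108, 12, 105), (96, 12, 109), (102, 12, 106), (13, 48, 96), (13, 104, 71), (12, 40, 32), (12, 126, 123), (13, 124, 123), (12, 124, 115), (13, 98,
[... 1024 characters left out ...]
26135253906), 29.663347244262695)
100 loose ((556.9834594726562, -197.4029998779297), (48.21394729614258, 88.39950561523438), 4.653112888336182)
100 fixed ((531.4354858398438, -35.22308349609375), (48.0988655090332, 87.76245880126953), 10.964313507080078)
100 sq ((495.4944152832031, 112.02012634277344), (61.548240661621094, 61.535579681396484), 29.78916358947754)
110 loose ((556.9962158203125, -197.3281707763672), (47.66972351074219, 88.25259399414062), 4.652798175811768)
110 fixed ((531.5831298828125, -34.90842819213867), (47.643672943115234, 87.20088195800781), 10.963991165161133)
110 sq ((495.3846435546875, 112.33570861816406), (61.392860412597656, 61.151206970214844), 28.756624221801758)
```

Call:
{"api": "move_arm", "payload": {"steps": [[8.7,0,0,0,0,0,-0.118],[8.7,0,0,0,0,0,-0.118],[8.7,0,0,0,0,0,-0.118],[8.7,0,0,0,0,0,-0.118],[8.7,0,0,0,0,0,-0.118]]}}

```text
time_s: 0.72
tool_pos: [0.23, -0.6079, 0.2475]
tool_rot: [-180.0, -0.0, 54.9]
force: [-0.7, 0.6, -1.0]
grip_width: 0.0874
```

Call:
{"api": "move_arm", "payload": {"steps": [[8.7,0,0,0,0,0,-0.118],[8.7,0,0,0,0,0,-0.118],[8.7,0,0,0,0,0,-0.118],[8.7,0,0,0,0,0,-0.118],[8.7,0,0,0,0,0,-0.118]]}}

```text
time_s: 1.13
tool_pos: [0.23, -0.6079, 0.2475]
tool_rot: [-180.0, -0.0, 88.7]
force: [0.3, 0.1, -0.2]
grip_width: 0.0873
```

Call:
{"api": "move_arm", "payload": {"steps": [[8.7,0,0,0,0,0,-0.112],[8.7,0,0,0,0,0,0]]}}

```text
time_s: 1.3
tool_pos: [0.23, -0.6079, 0.2475]
tool_rot: [180.0, -0.0, 94.9]
force: [0.3, 0.2, 0.2]
grip_width: 0.0871
```

Call:
{"api": "move_arm", "payload": {"steps": [[8.7,2.54,2.4,0.5,0,0,0],[8.7,2.54,2.4,0.5,0,0,0],[8.7,2.54,2.4,0.5,0,0,0],[8.7,2.54,2.4,0.5,0,0,0],[8.7,2.54,2.4,0.5,0,0,0]]}}

```text
time_s: 1.72
tool_pos: [0.3399, -0.4701, 0.2225]
tool_rot: [180.0, 0.0, 94.5]
force: [1.3, 0.1, -0.8]
grip_width: 0.0868
```

Call:
{"api": "move_arm", "payload": {"steps": [[8.7,2.54,2.4,0.5,0,0,0],[8.7,2.54,2.4,0.5,0,0,0],[8.7,2.54,2.4,0.5,0,0,0],[8.7,2.54,2.4,0.5,0,0,0],[8.7,2.54,2.4,0.5,0,0,0]]}}

```text
time_s: 2.13
tool_pos: [0.449, -0.3335, 0.1976]
tool_rot: [180.0, 0.0, 94.5]
force: [0.9, -0.9, -0.6]
grip_width: 0.0867
```

Call:
{"api": "move_arm", "payload": {"steps": [[8.7,2.54,2.4,0.5,0,0,0],[8.7,2.54,2.4,0.5,0,0,0],[8.7,2.54,2.4,0.5,0,0,0],[8.7,2.54,2.4,0.5,0,0,0],[8.7,0,0,0,0,0,0]]}}

```text
time_s: 2.55
tool_pos: [0.5395, -0.2167, 0.177]
tool_rot: [179.8, -0.3, 95.2]
force: [-1.6, 1.5, 0.5]
grip_width: 0.0868
```

Run:
```python
from h import *
t=cam("top");s=cam("scene");o=env.get_obs();print(o["tool_pos"],o["tool_rot"],o["qpos"])
cv2.imwrite("pics/t2.png",cv2.resize(t["img"][90:230,140:400],None,fx=3,fy=3)[:,:,::-1]);cv2.imwrite("pics/s2.png",s["img"][:,:,::-1])
```

```text
[ 0.5362 -0.2237  0.1773] [-179.986    -0.0379   94.8407] [ 46.5797  15.0697 -30.8277  97.5681   8.1385  69.6303  18.6143]
```

View pics/s2.png

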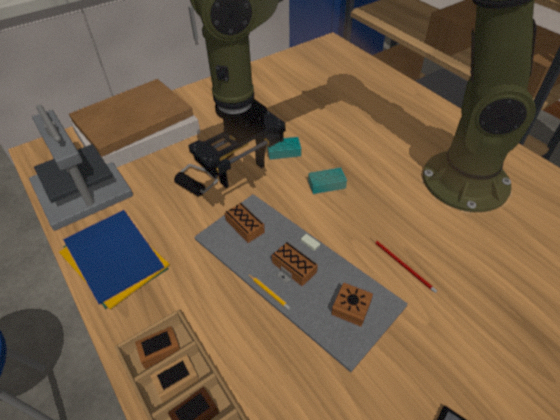

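Run:
```python
from h import *
s=cam("scene");o=env.get_obs();print(proj(s,o["tool_pos"]),proj(s,o["tool_pos"]-[0,0,.025]),o["tool_pos"],proj(s,[.5565,-.1976,.044]))
```

```text
[[240.5724 163.9903]] [[241.5524 172.5148]] [ 0.5353 -0.2257  0.1774] [[244.04   217.2103]]
```

Call:
{"api": "move_arm", "payload": {"steps": [[8.7,1.31,1.18,1.0,0,0,0],[8.7,1.31,1.17,1.0,0,0,0],[8.7,0,0,2.5,0,0,0],[8.7,0,0,2.0,0,0,0],[8.7,0,0,0,0,0,0]]}}

```text
time_s: 3.12
tool_pos: [0.5531, -0.1989, 0.1085]
tool_rot: [-179.6, -0.1, 94.5]
force: [-0.8, -0.4, -0.4]
grip_width: 0.0873
```

Run:
```python
from h import *
s=cam("scene");s=cam("scene");t=cam("top");o=env.get_obs();print(o["tool_pos"],o["tool_rot"],o["force"])
a=np.hstack([cv2.resize(s["img"][110:290,180:330],(500,600)),cv2.resize(t["img"][130:190,250:280],(300,600))])
cv2.imwrite("pics/s3.png",a[:,:,::-1])
```

```text
[ 0.5566 -0.1993  0.1135] [179.9628   0.0552  94.5796] [0.2182 0.5811 0.5104]
```

View pics/s3.png

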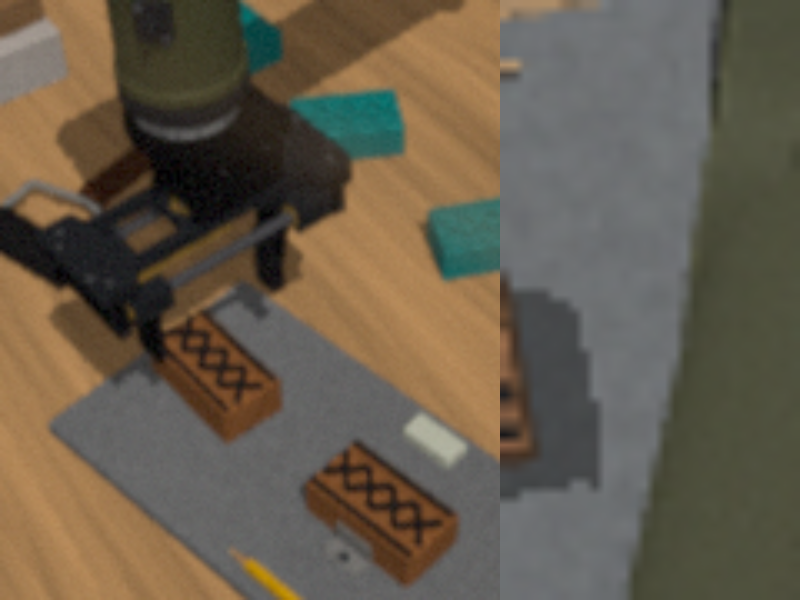

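The fingers straddle the block and lie across its 50 mm width. I'll descend.

Call:
{"api": "move_arm", "payload": {"steps": [[8.7,0,0,2.2,0,0,0],[8.7,0,0,2.2,0,0,0],[8.7,0.1,0,1.6,0,0,0],[8.7,0,0,0.6,0,0,0],[8.7,0,0,0,0,0,0]]}}

```text
time_s: 3.68
tool_pos: [0.5562, -0.1973, 0.0465]
tool_rot: [-180.0, -0.0, 94.7]
force: [-0.2, -0.4, 1.0]
grip_width: 0.0872
```

Run:
```python
from h import *
s=cam("scene");s=cam("scene");o=env.get_obs();print(o["tool_pos"],o["tool_rot"],o["force"])
cv2.imwrite("pics/s4.png",cv2.resize(s["img"][110:290,180:360],(600,600))[:,:,::-1])
```

```text
[ 0.5576 -0.1974  0.0482] [179.8807   0.0697  94.7085] [-0.0403 -0.6429 -0.979 ]
```

View pics/s4.png

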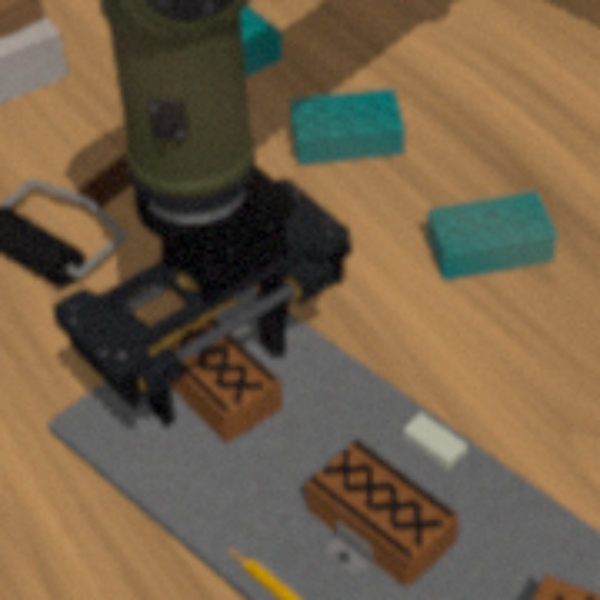

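Call:
{"api": "move_arm", "payload": {"steps": [[8.7,0,0,0.4,0,0,0],[5.5,0,0,0,0,0,0],[4.0,0,0,0,0,0,0],[4.0,0,0,0,0,0,0],[4.0,0,0,0,0,0,0]], "force": 12}}

```text
time_s: 4.2
tool_pos: [0.5568, -0.1967, 0.0429]
tool_rot: [180.0, 0.0, 94.8]
force: [-0.1, -0.0, 0.8]
grip_width: 0.0682
```

Call:
{"api": "move_arm", "payload": {"steps": [[4.0,0,0,0,0,0,0],[4.0,0,0,0,0,0,0],[4.0,0,0,0,0,0,0],[4.0,0,0,0,0,0,0]]}}

```text
time_s: 4.53
tool_pos: [0.5567, -0.1967, 0.0426]
tool_rot: [180.0, 0.0, 94.8]
force: [0.4, 0.4, 0.6]
grip_width: 0.05
```

Call:
{"api": "move_arm", "payload": {"steps": [[4.0,0,0,0,0,0,-0.055],[4.0,0,0,0,0,0,-0.054],[4.0,1.0,0.1,0,0,0,0],[4.0,1.5,0.15,0,0,0,0],[4.0,1.5,0.15,0,0,0,0]]}}

```text
time_s: 4.95
tool_pos: [0.5527, -0.1554, 0.0426]
tool_rot: [180.0, -0.0, 100.9]
force: [-0.4, -1.8, 1.3]
grip_width: 0.05
```

Call:
{"api": "move_arm", "payload": {"steps": [[4.0,1.5,0.12,0,0,0,0],[4.0,1.0,0.08,0,0,0,0],[4.0,0,0,0,0,0,0],[4.0,0,0,0,0,0,0]]}}

```text
time_s: 5.28
tool_pos: [0.55, -0.1297, 0.0426]
tool_rot: [-180.0, -0.0, 101.2]
force: [-0.4, 1.4, 1.5]
grip_width: 0.05
```

Run:
```python
from h import *
s=cam("scene");t=cam("top");o=env.get_obs();print(o["tool_pos"],o["tool_rot"],o["force"],o["grip_width"])
cv2.imwrite("pics/s5.png",cv2.resize(s["img"][150:310,200:360],(600,600))[:,:,::-1])
cv2.imwrite("pics/t5.png",cv2.resize(t["img"][110:225,140:335],None,fx=4,fy=4)[:,:,::-1])
```

```text
[ 0.5502 -0.1315  0.0426] [179.9922  -0.0033 101.0035] [-1.2531  1.3019  2.0007] 0.0499706389049842
```

View pics/s5.png

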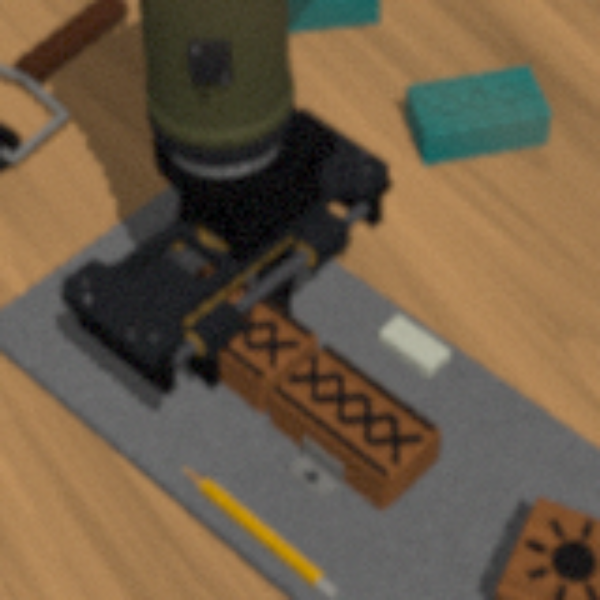

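View pics/t5.png

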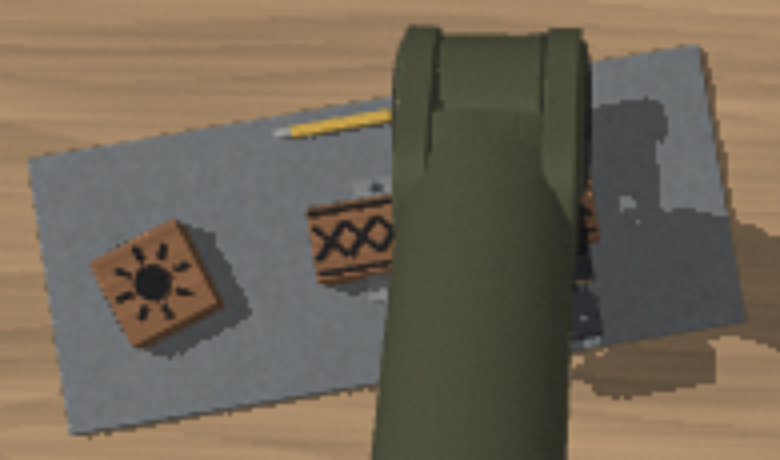

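Run:
```python
from h import *
s=cam("scene")
cv2.imwrite("pics/s6.png",cv2.resize(s["img"][222:287,252:322],None,fx=9,fy=9,interpolation=cv2.INTER_CUBIC)[:,:,::-1])
```

```text
(no output)
```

View pics/s6.png

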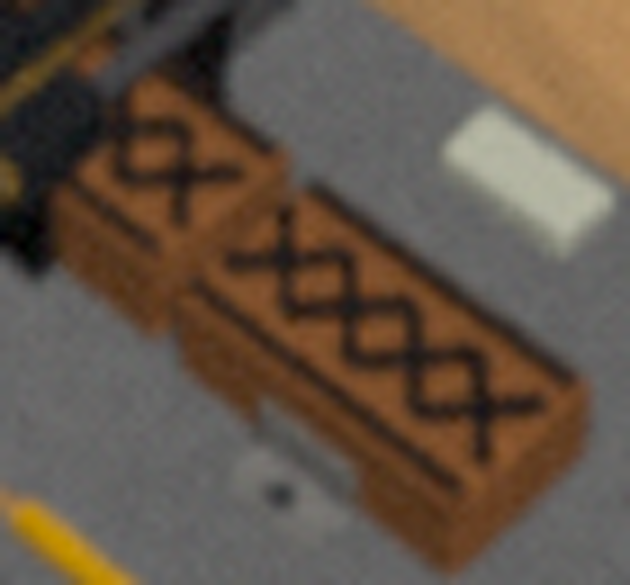

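```bash
cat > lat.py <<'E'
from h import *
import sys
c=cam("scene")
F=np.array([.5312,-.0355]);a=np.radians(11.05);ex=np.array([np.cos(a),np.sin(a)]);ey=np.array([-np.sin(a),np.cos(a)])
# rectified local view at relief height: 0.5 mm per px; cols = y' -150..60, rows = x' +40..-40
g=c["img"].astype(np.float32)
ys=np.arange(-150,60,.5);xs=np.arange(40,-40,-.5)
Y,X=np.meshgrid(ys,xs)
P=F+(X[...,None]*ex+Y[...,None]*ey)/1000
uv=proj(c,np.c_[P.reshape(-1,2),np.full(X.size,.047)]).reshape(X.shape+(2,)).astype(np.float32)
r=cv2.remap(g,uv[...,0],uv[...,1],cv2.INTER_CUBIC).clip(0,255).astype(np.uint8)
cv2.imwrite(sys.argv[1],cv2.resize(r,None,fx=1.9,fy=1.9)[:,:,::-1])
v=255-r.max(2).astype(float)
# relief line positions: sub-pixel dark centroid near x'=+-20 per y'
for name,(y0,y1) in dict(fixed=(-40,38),loose=(float(sys.argv[2]),float(sys.argv[3]))).items():
  for sx in (22,-22):
    pts=[]
    for j in np.where((ys>y0)&(ys<y1))[0]:
        m=(abs(xs-sx)<4);w=(v[m,j]-v[m,j].min())**3
        if v[m,j].max()>190: pts.append((ys[j],(w*xs[m]).sum()/w.sum()))
    if len(pts)>15:
        p=np.array(pts);k=np.polyfit(p[:,0],p[:,1],1);print(name,sx,len(p),"y",p[0,0],p[-1,0],"slope deg",np.degrees(k[0]),"x at mid",p[:,1].mean())
E
python3 lat.py pics/r1.png -100 -58
```

```text
fixed 22 155 y -39.5 37.5 slope deg 0.013886186628961818 x at mid 22.1844633748087
fixed -22 155 y -39.5 37.5 slope deg 0.06518974915482365 x at mid -19.33121407708092
loose 22 83 y -99.5 -58.5 slope deg -1.5141142913954884 x at mid 21.26618706606693
loose -22 83 y -99.5 -58.5 slope deg 6.259666588809498 x at mid -21.65886573315155
```

View pics/r1.png

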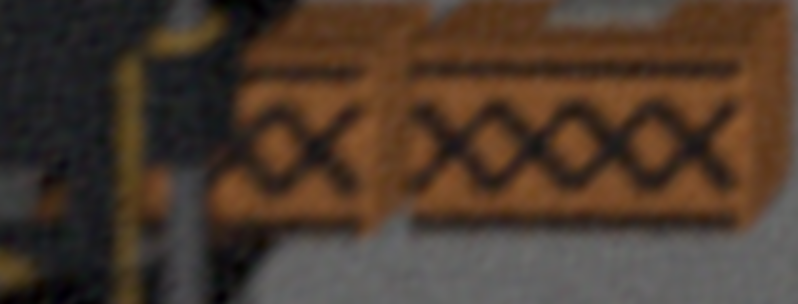

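```bash
python3 lat.py pics/r2.png -83 -58
```

```text
fixed 22 155 y -39.5 37.5 slope deg -0.08988475813919346 x at mid 22.196314467733966
fixed -22 155 y -39.5 37.5 slope deg -0.04292672938951736 x at mid -19.32069946903542
loose 22 49 y -82.5 -58.5 slope deg -0.34658190477088985 x at mid 21.105425386470202
loose -22 49 y -82.5 -58.5 slope deg 7.144479630736778 x at mid -20.624480744512336
```

Call:
{"api": "move_arm", "payload": {"steps": [[4.0,0,0.12,0,0,0,0],[4.0,0.3,0,0,0,0,0],[4.0,0.2,0,0,0,0,0],[4.0,0.1,0,0,0,0,0],[4.0,0,0,0,0,0,0]]}}

```text
time_s: 5.95
tool_pos: [0.5502, -0.1259, 0.0426]
tool_rot: [180.0, 0.0, 101.0]
force: [-0.4, -1.0, 1.7]
grip_width: 0.0495
```

Call:
{"api": "move_arm", "payload": {"steps": [[4.0,0,0,0,0,0,0],[4.0,0,0,0,0,0,0]]}}

```text
time_s: 6.12
tool_pos: [0.5502, -0.126, 0.0426]
tool_rot: [180.0, 0.0, 101.0]
force: [-0.4, -2.0, 2.0]
grip_width: 0.0499
```

```bash
python3 lat.py pics/r3.png -76 -51;python3 -c "
from h import *
o=env.get_obs();print(o['tool_pos'],o['tool_rot'],o['force'])"
```

```text
fixed 22 155 y -39.5 37.5 slope deg -0.0944932158688616 x at mid 22.163648547254212
fixed -22 155 y -39.5 37.5 slope deg 0.04332499667150027 x at mid -19.330133300226414
loose 22 49 y -75.5 -51.5 slope deg -0.06701526876595497 x at mid 22.29214935036355
loose -22 49 y -75.5 -51.5 slope deg 6.677712819558477 x at mid -19.914925993649575
[ 0.5502 -0.126   0.0426] [179.9877   0.0305 100.9904] [ 0.6655 -2.0931  2.5878]
```

View pics/r3.png

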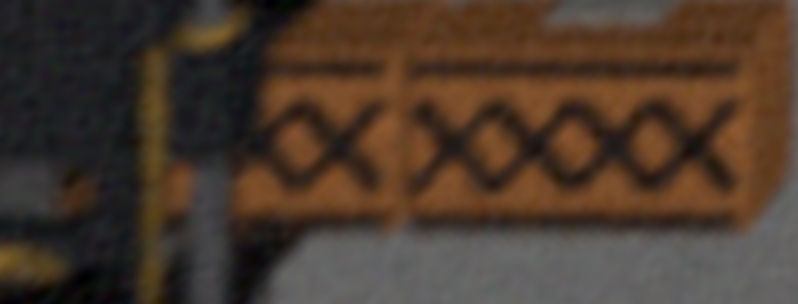

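The blocks are now in line: +0.1 mm sideways and -0.07° slope. A gap of about 3 mm is left, so I'll close it slowly while watching the force.

Call:
{"api": "move_arm", "payload": {"steps": [[4.0,0.1,0,0,0,0,0],[4.0,0.1,0,0,0,0,0],[4.0,0.05,0,0,0,0,0],[4.0,0,0,0,0,0,0]]}}

```text
time_s: 6.5
tool_pos: [0.5497, -0.1229, 0.0426]
tool_rot: [180.0, 0.0, 101.0]
force: [0.5, -0.9, 2.6]
grip_width: 0.0499
```

Call:
{"api": "move_arm", "payload": {"steps": [[4.0,0.05,0,0,0,0,0],[4.0,0.05,0,0,0,0,0],[4.0,0,0,0,0,0,0]]}}

```text
time_s: 6.75
tool_pos: [0.5496, -0.1227, 0.0426]
tool_rot: [180.0, 0.1, 101.0]
force: [1.3, -2.8, 1.2]
grip_width: 0.0497
```

Call:
{"api": "move_arm", "payload": {"steps": [[4.0,0.05,0,0,0,0,0],[4.0,0.05,0,0,0,0,0],[4.0,0,0,0,0,0,0]]}}

```text
time_s: 7.0
tool_pos: [0.5496, -0.1226, 0.0426]
tool_rot: [180.0, 0.1, 101.0]
force: [1.8, -4.5, -0.1]
grip_width: 0.0497
```

Call:
{"api": "move_arm", "payload": {"steps": [[4.0,0.1,0,0,0,0,0],[4.0,0.1,0,0,0,0,0],[4.0,0,0,0,0,0,0]]}}

```text
time_s: 7.25
tool_pos: [0.5496, -0.1225, 0.0427]
tool_rot: [179.9, 0.3, 100.9]
force: [3.4, -8.0, -0.8]
grip_width: 0.0499
```

```bash
python3 lat.py pics/r4.png -72 -49;python3 -c "
from h import *
o=env.get_obs();print(o['tool_pos'],o['tool_rot'],o['force'])"
```

```text
fixed 22 155 y -39.5 37.5 slope deg -0.12176272132336559 x at mid 22.19270635600756
fixed -22 155 y -39.5 37.5 slope deg -0.005029583068385186 x at mid -19.32773821862403
loose 22 45 y -71.5 -49.5 slope deg 0.02689485209530945 x at mid 22.333012986243226
loose -22 45 y -71.5 -49.5 slope deg 5.773538525607015 x at mid -19.835205382954
[ 0.5496 -0.1225  0.0427] [179.9236   0.2428 100.913 ] [ 3.205  -8.8498 -1.5831]
```

View pics/r4.png

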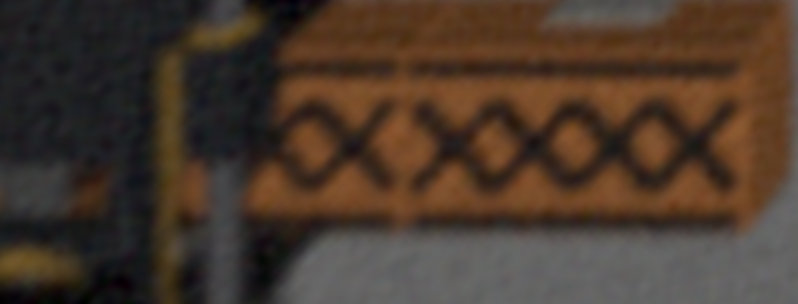

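Call:
{"api": "move_arm", "payload": {"steps": [[4.0,-0.2,0,0,0,0,0],[5.0,0,0,0,0,0,0],[6.0,0,0,0,0,0,0],[7.5,0,0,0,0,0,0],[7.5,0,0,0,0,0,0]]}}

```text
time_s: 7.72
tool_pos: [0.5485, -0.1196, 0.042]
tool_rot: [-179.9, -0.1, 101.1]
force: [-0.6, 0.8, 0.6]
grip_width: 0.063
```

Call:
{"api": "move_arm", "payload": {"steps": [[7.5,0,0,0,0,0,0],[7.5,0,0,0,0,0,0],[7.5,0,0,0,0,0,0]]}}

```text
time_s: 7.97
tool_pos: [0.5491, -0.1207, 0.0424]
tool_rot: [-180.0, -0.0, 101.0]
force: [0.3, 0.7, 0.4]
grip_width: 0.0742
```

Released. I'll go straight up, then back toward -y to clear the view.

Call:
{"api": "move_arm", "payload": {"steps": [[7.5,0,0,-1.5,0,0,0],[7.5,0,0,-2.5,0,0,0],[7.5,0,0,-3.0,0,0,0],[7.5,0,0,-3.0,0,0,0],[7.5,0,0,-2.0,0,0,0]]}}

```text
time_s: 8.38
tool_pos: [0.5502, -0.1209, 0.1654]
tool_rot: [179.9, 0.1, 101.0]
force: [0.8, -0.5, -0.1]
grip_width: 0.0752
```

Call:
{"api": "move_arm", "payload": {"steps": [[7.5,-3.0,-1.0,0,0,0,0],[7.5,-3.5,-1.0,0,0,0,0],[7.5,-3.5,-1.0,0,0,0,0],[7.5,-3.5,-1.0,0,0,0,0],[7.5,-3.0,-1.0,0,0,0,0]]}}

```text
time_s: 8.8
tool_pos: [0.531, -0.2953, 0.1627]
tool_rot: [-180.0, 0.1, 100.9]
force: [0.3, -0.6, -0.8]
grip_width: 0.0751
```

```bash
python3 lat.py pics/r5.png -128 -49;python3 - <<'E'
from m import *
t=cam("top");s=cam("scene");o=env.get_obs();print(o["time_s"],o["tool_pos"])
for n,r in dict(both=(212,145,322,186),sq=(160,160,200,202)).items(): print(n,blocks(t,80,r)[0])
cv2.imwrite("pics/t6.png",np.vstack([cv2.resize(t["img"][120:215,150:350],(600,285)),cv2.resize(s["img"][180:330,195:405],(420,300))[:, :].copy() if 0 else cv2.resize(s["img"][190:295,200:400],(600,315))])[:,:,::-1])
E
```

```text
fixed 22 155 y -39.5 37.5 slope deg -0.10557961647172791 x at mid 22.177030043286052
fixed -22 155 y -39.5 37.5 slope deg 0.05453801149997053 x at mid -19.318704071602575
loose 22 157 y -127.5 -49.5 slope deg 0.23611916145297593 x at mid 22.27436025379981
loose -22 157 y -127.5 -49.5 slope deg 0.06339318705632041 x at mid -19.365653331611078
8.95 [ 0.5301 -0.2964  0.162 ]
both ((539.802978515625, -79.84622955322266), (49.351497650146484, 178.447265625), 11.286401748657227)
sq ((495.38031005859375, 111.4259033203125), (62.330352783203125, 62.48982238769531), 29.663347244262695)
```

View pics/r5.png

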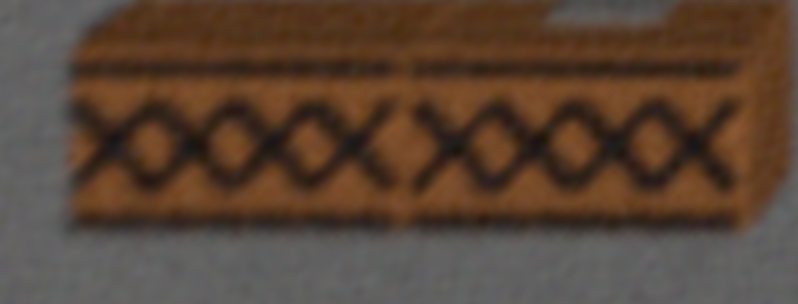

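View pics/t6.png

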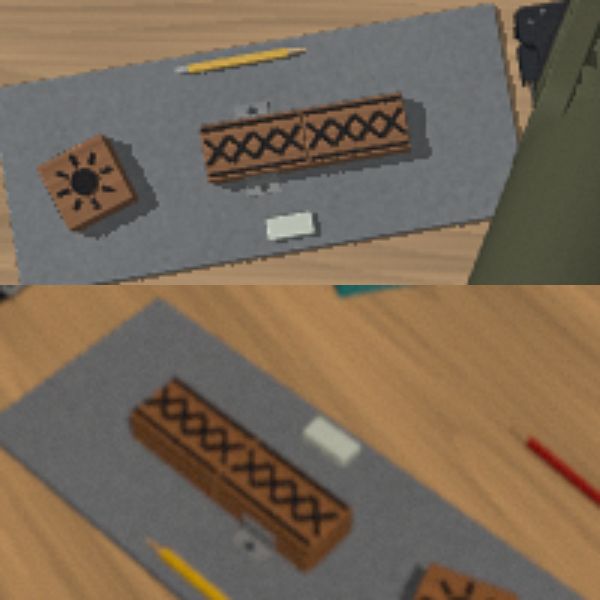

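```bash
python3 -c "
from cell import job;print(job.sign_off())"
```

```text
the job is handed in; nothing more can be done
None
```

The loose border stamp now stands flush against the -y end of the fixed one, in line with it, flat on the board and pattern up. I handed the job in at about 9 s; the hand-in reports no verdict.

I gripped the block across its 50 mm width and slid it along the board. I turned it by about 6° and pushed it against the fixed block until it stopped, at about 9 N. Then I released it and moved the gripper clear.

Last checks:
- **Alignment:** the two relief lines on the loose block agree with those on the fixed one to about 0.1 mm sideways. The angle agrees within about 0.3°.
- **Gap:** none is visible in either camera. The joined pair measured 178.4 mm long, against 88.2 mm for the fixed block alone with the same mask. That puts the loose block's length of the row at 90.2 mm, as expected for a flush fit.
- **Square stamp:** unmoved, within 0.1 mm of where it started. The pencil and eraser also look untouched in the last pictures, and nothing came near the turquoise look-alikes.

The scene camera shows a constant offset of about 1.4 mm against the top view. I therefore judged alignment by comparing the two blocks in the same picture. None of the final checks failed.

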